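Tally the called cells on a differential cell counter

ROBOT

A 7-joint arm with a two-finger parallel gripper is mounted at the origin on the work surface. World frame = base frame: x ahead of the robot, y to its left, z up, the work surface at z = 0. Lengths are in m, angles in rad, forces in N, time in s.
With the tool pointing down it reaches from about 0.4 to 0.875 m from the base axis. Payload 19.3 kg.
Tool frame: the origin (TCP) lies between the finger pads; the fingertips stand bot.tcp_to_tips ahead of it and the grasp point (between the pads) is the TCP (bot.tcp_to_tips is the distance from the TCP to the fingertips, in m); z points along the fingers, y is the line along which they close (so a half turn about z gives the same grasp; the last joint's range is limited). The gripper opens to 85 mm and grips with 20 to 120 N. Pads are 22 mm wide; open, the fingers measure 114 mm over their backs; the gripper's body (76 mm by 85 mm) begins 54 mm behind the grasp point. The pads swing forward as they close: fully open they stand 13 mm farther back than shut.
Start: joints at [1.267, 0.521, -0.036, 1.599, 0.021, 1.021, -0.113], TCP at [0.145, -0.608, 0.25] pointing down, gripper open.
Joint ranges: [-2.91, 2.91], [-0.3, 2.13], [-1.5, 1.42], [0.17, 2.43], [-1.26, 4.41], [0.16, 1.93], [-2.52, 2.52]. Speed limits (rad/s): [1.89, 1.89, 2.39, 2.39, 3.01, 3.01, 3.01].

INTERFACE

Orientations are given as [roll, pitch, yaw] about the fixed x, y, z axes, in that order (R = Rz(yaw) Ry(pitch) Rx(roll)).
In Python, from workcell import telemetry, grab_frame, bot gives the robot as it stands. The module is installed in compiled form; this text tells all that it offers.
- The arm moves only by the shell command python3 -m crank 'ROWS' [FORCE]. ROWS is text: rows parted by semicolons, each of 7 numbers parted by spaces: the finger opening in m, from 0 to 0.0854, then the shift along the tool's x, y, z in m, then the turn, a rotation vector about the tool's x, y, z in degrees. A call has exactly 8 rows; each row shifts and turns the commanded pose from where the row before left it, along the tool's axes as they then stand; what a row does not reach is not made up. A row lasts 1/12 s, in which the tool goes at most 41.7 mm and 7.16 degrees, less where a joint would pass 70% of its speed; a pose out of reach is approached as far as the arm can. A call with a gripper value outside its range is refused whole. The fingers move at their own pace and stop on an object; FORCE is the grip in N (left out, the last holds). Time passes only in rows, so rows that do not move let the fingers close, or fill a call up. It gives the time, the measured TCP pose, the force, the opening and the grip force at its end, in the units of the state.
- telemetry.observe(): the state, without advancing time (a new reading comes with each control period).
- grab_frame(name): name is "scene" or "side" or "wrist"; returns a dict with "pixels" (480x640x3 uint8, red, green, blue), "depth" (480x640 float32, m along the optical axis (not along the pixel's ray), 0 where there is no reading), "vertical_fov" (degrees; the focal length in pixels is half the picture's height over the tangent of half this angle, whatever the lens; pixels are square), "cx", "cy" (the principal point, pixels), "distortion" ([k1, k2, p1, p2, k3] as OpenCV has them; the pictures are not rectified), "R" (3x3) and "t" (3): a world point X has camera coordinates R X + t; the wrist camera has in their place "hand_eye" (4x4, takes a point from camera to tool coordinates, whose origin is the TCP and whose axes are the flange's). Camera axes: x right, y down, z forward; pixel columns grow to the right and rows downward; lengths in m; the calibration is good to about 2 mm. A picture is of the moment at which its call begins: read the wrist's pose just before it.
- bot.job_done(): hands the job in; it is judged then, once.
The state is a dict: "clock": time; "qpos": joint angles; "qd": joint speeds; "joint_efforts": joint torques, N m; "position": TCP position; "tool_rot": TCP orientation; "force": force on the tool from outside, world axes, zero at the start; "moment": the same for the moment, N m; "grip_width": finger opening in m; "finger_force": force on a finger pad.
Only numpy, scipy, OpenCV 4.12 (cv2) and the standard library are available. Lean on these libraries where they do the work, as an engineer would, in place of code of your own. Each camera call takes 0.05 s, during which the arm holds its last target. There are 200 camera calls.

TASK

Start a fresh blood-smear count on the five-key cell counter beside the microscope: tap its long zero bar to clear it, then tally three cells in the order I call them, a neutrophil on the far-left key, a monocyte on the second key from the right and a lymphocyte on the middle key (left and right as seen from the robot, on the bar's side of the counter). Tap lightly with the fingertips, far enough for the key to register and letting each one spring back before the next, and press neither of the other two keys. Do not shove or lift the counter, and leave the other things on the bench where they are.

Things in the scene. Friction and masses are not known exactly. Their poses are not given: they have to be found in the camera images.
- counter: Cell counter, loose, 1.6 kg: grey wedge console 200 mm deep (its x, from the low front edge at the robot's side to the back), 250 wide (its y, to its left); origin: centre of the underside. Flat top panel 30 mm high in front, 45 mid, 60 at the back (slope 0.15 rad). Row of five keys 42 mm apart, a long bar 68 mm in front of the row, flat display windows behind it.
- zero_bar_top (a point): Zero bar, the long white bar near the console's front edge, 100 mm wide and 20 mm deep, standing 15 mm proud of the panel; this point is the centre of its top face, about 50 mm above the table while up.
- zero_bar (a joint): travel of the zero bar in m, square to the panel: 0 up, 0.009 fully down, registers at 0.003. Spring return: 1 N to start, 3.1 N at 0.003, 7.3 N fully down, where it meets a hard stop.
- key_1_top (a point): Far-left key (+y end of the row at yaw 0): white square keycap 26 mm wide and 30 mm deep (up the slope), standing 15 mm proud of the panel; this point is the centre of its top face, about 61 mm above the table while up.
- key_1 (a joint): travel of the far-left key in m, as for the zero bar (same spring): 0 up, registers at 0.003, 0.009 fully down.
- key_2_top (a point): Second key from the left: white square keycap 26 mm wide and 30 mm deep (up the slope), standing 15 mm proud of the panel; this point is the centre of its top face, about 61 mm above the table while up.
- key_2 (a joint): travel of the second key from the left in m, as for the zero bar (same spring): 0 up, registers at 0.003, 0.009 fully down.
- key_3_top (a point): Middle key: white square keycap 26 mm wide and 30 mm deep (up the slope), standing 15 mm proud of the panel; this point is the centre of its top face, about 61 mm above the table while up.
- key_3 (a joint): travel of the middle key in m, as for the zero bar (same spring): 0 up, registers at 0.003, 0.009 fully down.
- key_4_top (a point): Second key from the right: white square keycap 26 mm wide and 30 mm deep (up the slope), standing 15 mm proud of the panel; this point is the centre of its top face, about 61 mm above the table while up.
- key_4 (a joint): travel of the second key from the right in m, as for the zero bar (same spring): 0 up, registers at 0.003, 0.009 fully down.
- key_5_top (a point): Far-right key (-y end of the row at yaw 0): white square keycap 26 mm wide and 30 mm deep (up the slope), standing 15 mm proud of the panel; this point is the centre of its top face, about 61 mm above the table while up.
- key_5 (a joint): travel of the far-right key in m, as for the zero bar (same spring): 0 up, registers at 0.003, 0.009 fully down.
- oil_bottle: Bystander, loose: small amber bottle with black cap, 32 mm across, 75 mm tall, standing on the right of the counter; origin at the centre of its underside.
- petri_dish: Bystander, loose: flat covered dish, 92 mm across, 17 mm tall, on the right of the counter; origin at the centre of its underside.
- tip_box: Bystander, loose: blue pipette-tip box with white top, 83 (its x) x 122 (its y) x 53 mm tall, on the left of the counter; origin at the centre of its underside.
- microscope: Fixed stereo microscope on the left of the bench, round foot 200 mm across, up to 360 mm tall, eyepieces reaching 140 mm from its axis towards the robot; origin at the centre of its underside.

How it is judged:
By the outcome, as a careful person would: the job done as asked, in the order asked, and still so for the second after the job is handed in, with the robot touching nothing.
It also fails if it takes over 45 s, if anything falls off the work surface, if the arm or the gripper's body presses on something with over 40 N, if the wrist force passes 120 N, or if a joint passes its speed limit or range.

## Working session

There is one attempt and no reset: what is moved stays moved. The work goes in short steps, Python scripts to look and compute and a shell command to move; the robot and the scene stay as the last step left them, time stands still between calls to the robot, and variables do not carry over. Pictures are saved under pics/ and viewed, at most 10 in all, crops included, and the job is handed in when it is done.

```bash
mkdir -p pics
cat > h.py <<'E'
import numpy as np, cv2
from workcell import telemetry, grab_frame, bot
def K(f):
    fl=240/np.tan(np.radians(f["vertical_fov"])/2)
    return np.array([[fl,0,f["cx"]],[0,fl,f["cy"]],[0,0,1]]),np.array(f["distortion"])
def world(f,uv,depth):
    k,d=K(f); n=cv2.undistortPoints(np.array(uv,float).reshape(-1,1,2),k,d)[:,0]
    c=np.c_[n,np.ones(len(n))]*np.array(depth).reshape(-1,1)
    return (c-f["t"])@np.array(f["R"])
def save(f,n): cv2.imwrite(n,f["pixels"][:,:,::-1])
E
python3 - <<'E'
from h import *
s=telemetry.observe(); print({k:np.round(v,3) for k,v in s.items()},bot.tcp_to_tips)
for n in ("scene","side"):
    f=grab_frame(n); save(f,f"pics/{n}.png"); print(n,np.round(-np.array(f["R"]).T@f["t"],3),f["vertical_fov"],f["distortion"])
    np.savez(n+".npz",**f)
E
```

```text
{'clock': np.float64(0.0), 'qpos': array([ 1.267,  0.522, -0.036,  1.6  ,  0.021,  1.021, -0.113]), 'qd': array([-0.001,  0.   ,  0.001, -0.001, -0.001,  0.001, -0.   ]), 'joint_efforts': array([-2.0000e-03, -9.2713e+01,  1.9790e+00, -3.6994e+01,  1.8000e-02,
        8.0000e-03, -0.0000e+00]), 'position': array([ 0.145, -0.608,  0.25 ]), 'tool_rot': array([-3.14 ,  0.   ,  0.234]), 'force': array([-0.608,  0.532, -0.305]), 'moment': array([0.03 , 0.032, 0.003]), 'finger_force': np.float64(0.0), 'grip_width': np.float64(0.085)} 0.019
scene [1.066 0.478 0.847] 56.05736419562934 [-0.09837539  0.          0.          0.          0.        ]
side [ 0.377 -0.737  0.571] 57.383588403369195 [-0.03200783  0.          0.          0.          0.        ]
```

View pics/scene.png

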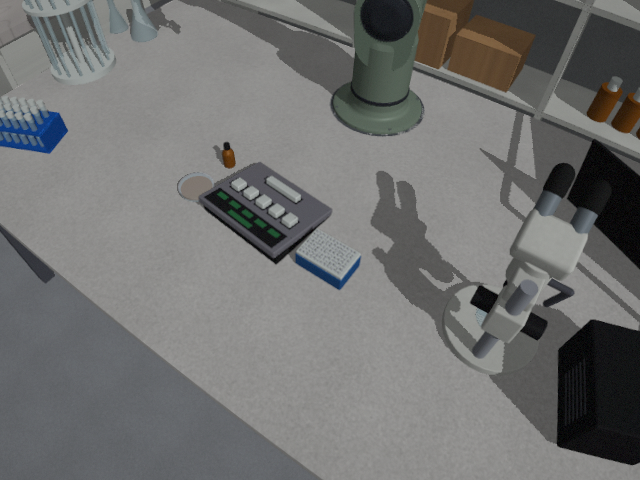

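View pics/side.png

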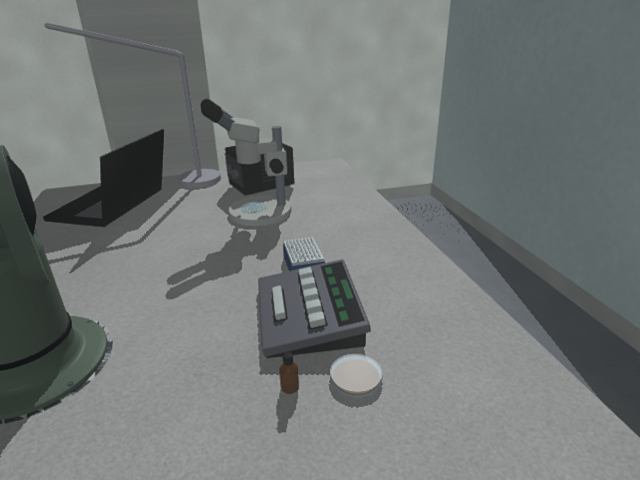

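The scene view shows the counter at about (265,205). The zero bar is at (283,189), and the keys run from key 1 at (290,220), next to the tip box, to key 5 at (239,184). The side view shows the bar at (279,302) and the key row from (305,274) to (316,320), with the oil bottle and dish on the right of the counter. Next I'll locate the white caps using depth.

Run:
```python
from h import *
for n,roi in (("scene",(200,160,335,262)),("side",(255,262,372,360))):
    f=dict(np.load(n+".npz")); g=cv2.cvtColor(f["pixels"],cv2.COLOR_RGB2HSV)
    m=np.zeros((480,640),np.uint8); x0,y0,x1,y1=roi
    # world map
    vv,uu=np.mgrid[y0:y1,x0:x1]; P=world(f,np.c_[uu.ravel(),vv.ravel()],f["depth"][y0:y1,x0:x1].ravel()).reshape(*uu.shape,3)
    h=g[y0:y1,x0:x1]; thr=165 if n=="scene" else 150
    m=((h[...,2]>thr)&(h[...,1]<50)&(P[...,2]>0.03)).astype(np.uint8)
    c,l,st,ce=cv2.connectedComponentsWithStats(m,connectivity=4)
    for i in range(1,c):
        if st[i,4]<25: continue
        q=P[l==i]; ctr=ce[i]+[x0,y0]
        print(n,np.round(ctr,1),st[i,4],"med",np.round(np.median(q,0),4),"min",np.round(q.min(0),3),"max",np.round(q.max(0),3), np.median(h[l==i][:,2]))
```

```text
side [305.1 270.4] 60 med [0.5538 0.079  0.0612] min [0.541 0.068 0.044] max [0.57  0.115 0.065] 169.5
side [307.4 280.4] 69 med [0.5494 0.0375 0.0612] min [0.535 0.026 0.047] max [0.562 0.069 0.064] 170.0
side [277.9 299.6] 222 med [ 4.773e-01 -2.000e-04  5.070e-02] min [ 0.377 -0.737  0.036] max [0.49  0.074 0.571] 166.0
side [310.  291.3] 76 med [ 0.5444 -0.0046  0.0613] min [ 0.531 -0.015  0.049] max [0.558 0.024 0.064] 170.0
side [312.8 303. ] 89 med [ 0.5399 -0.0452  0.0609] min [ 0.527 -0.057  0.045] max [ 0.555 -0.014  0.064] 170.0
side [315.9 315.9] 100 med [ 0.5357 -0.0878  0.0609] min [ 0.522 -0.1    0.046] max [ 0.548 -0.058  0.064] 171.0
```

Run:
```python
from h import *
f=dict(np.load("scene.npz")); g=cv2.cvtColor(f["pixels"],cv2.COLOR_RGB2HSV)
x0,y0,x1,y1=200,160,335,262
vv,uu=np.mgrid[y0:y1,x0:x1]; P=world(f,np.c_[uu.ravel(),vv.ravel()],f["depth"][y0:y1,x0:x1].ravel()).reshape(*uu.shape,3)
h=g[y0:y1,x0:x1]
print("v at key3,bar,panel",h[202-y0,263-x0],h[189-y0,283-x0],h[180-y0,265-x0])
for thr in (150,):
    m=((h[...,2]>thr)&(h[...,1]<50)&(P[...,2]>0.03)).astype(np.uint8)
    c,l,st,ce=cv2.connectedComponentsWithStats(m,connectivity=4)
    for i in range(1,c):
        if st[i,4]>=25: print(np.round(ce[i]+[x0,y0],1),st[i,4],np.round(np.median(P[l==i],0),4))
S=np.array([[.5538,.079],[.5494,.0375],[.5444,-.0046],[.5399,-.0452],[.5357,-.0878]])
v=np.polyfit(np.arange(5),S,1)[0]; yaw=np.arctan2(-v[0]*-1*-1,-v[1]) if 0 else -np.arctan2(-v[0],-v[1])
print("yaw",yaw,"pitch mm",np.hypot(*v)*1e3,"mid",S.mean(0))
from scipy.spatial.transform import Rotation as R
s=telemetry.observe(); R0=R.from_euler('xyz',s["tool_rot"])
Rt=R.from_euler('xyz',[np.pi,0,yaw])*R.from_euler('y',.15)
print("turn deg tool", np.degrees((R0.inv()*Rt).as_rotvec()), Rt.as_matrix().round(3))
bar=np.array([S.mean(0)[0]-.0669,S.mean(0)[1]+.0669*np.tan(-yaw),.0503]);print("bar",bar)
tgt=bar-Rt.as_matrix()[:,2]*(.019+.05); print("tcp tgt 50mm above",tgt,"shift in R0",R0.inv().apply(tgt-s["position"])*1e3)
```

```text
v at key3,bar,panel [ 80   9 162] [ 78   8 159] [105  19  55]
[284.6 188.1] 190 [0.4804 0.0109 0.0496]
[239.3 183.4] 98 [ 0.5376 -0.0814  0.059 ]
[251.5 192. ] 101 [ 0.5425 -0.0396  0.0591]
[263.9 200.7] 99 [0.5484 0.0016 0.0594]
[277.1 209.8] 99 [0.5527 0.0442 0.0597]
[290.2 219.2] 103 [0.5584 0.0844 0.0607]
[320.1 236.4] 104 [0.5537 0.1619 0.0514]
[325.7 251.9] 192 [0.5845 0.1961 0.0513]
[306.6 251.5] 122 [0.6073 0.1588 0.0502]
yaw -0.10933879561147608 pitch mm 41.88008834756681 mid [ 0.54464 -0.00422]
turn deg tool [-1.53129921  8.52165832 19.61767322] [[ 0.983 -0.109  0.149]
 [-0.108 -0.994 -0.016]
 [ 0.149  0.    -0.989]]
bar [0.47774    0.00312405 0.0503    ]
tcp tgt 50mm above [0.46749034 0.00424923 0.1185252 ] shift in R0 [ 455.77483611 -520.42447834  131.78810566]
```

```bash
python3 -m crank '0 19 -21.8 0 0 0 0;0 0 0 0 0 0 0;0 0 0 0 0 0 0;0 0 0 0 0 0 0;0 0 0 0 0 0 0;0 0 0 0 0 0 0;0 0 0 0 0 0 0' 20 2>&1 | tail -5
```

```text
invalid input
```

That call was refused because it had seven rows, and I had also typed millimetres. Shifts are in metres, so I'm resending it correctly.

```bash
python3 -m crank '0 0.019 -0.0218 0 0 0 0;0 0.019 -0.0218 0 0 0 0;0 0.019 -0.0218 0 0 0 0;0 0.019 -0.0218 0 0 0 0;0 0.019 -0.0218 0 0 0 0;0 0.019 -0.0218 0 0 0 0;0 0.019 -0.0218 0 0 0 0;0 0.019 -0.0218 0 0 0 0' 20
python3 -m crank '0 0.019 -0.0218 0 0 0 0;0 0.019 -0.0218 0 0 0 0;0 0.019 -0.0218 0 0 0 0;0 0.019 -0.0218 0 0 0 0;0 0.019 -0.0218 0 0 0 0;0 0.019 -0.0218 0 0 0 0;0 0.019 -0.0218 0 0 0 0;0 0.019 -0.0218 0 0 0 0'
```

```text
clock: 0.77
position: [0.2526, -0.4017, 0.2502]
tool_rot: [-3.141, 0.0, 0.234]
force: [0.2, -1.3, 0.1]
grip_width: -0.0
finger_force: 0.0
clock: 1.43
position: [0.36, -0.1969, 0.2503]
tool_rot: [3.142, 0.0, 0.234]
force: [0.4, -1.0, 0.1]
grip_width: 0.0001
finger_force: 0.0
```

```bash
python3 -m crank '0 0.019 -0.0218 0 0 0 0;0 0.019 -0.0218 0 0 0 0;0 0.019 -0.0218 0 0 0 0;0 0.019 -0.0218 0 0 0 0;0 0.019 -0.0218 0 0 0 0;0 0.019 -0.0218 0 0 0 0;0 0.019 -0.0218 0 0 0 0;0 0.019 -0.0218 0 0 0 0'
python3 -m crank '0 0 0 0 0 0 5;0 0 0 0 0 0 5;0 0 0 0 0 0 5;0 0 0 0 0 0 5;0 0 0 0 0 4.3 0;0 0 0 0 0 4.3 0;0 0 0 0 0 0 0;0 0 0 0 0 0 0'
python3 - <<'E'
from h import *
s=telemetry.observe(); f=grab_frame("wrist"); save(f,"pics/w1.png"); np.savez("w1.npz",pos=s["position"],rot=s["tool_rot"],**f)
print(s["position"],s["tool_rot"],f["hand_eye"].round(3),bot.tcp_to_tips)
E
```

```text
clock: 2.1
position: [0.4675, 0.0079, 0.2502]
tool_rot: [3.142, 0.0, 0.234]
force: [0.3, 0.1, 0.7]
grip_width: 0.0
finger_force: 0.0
clock: 2.77
position: [0.4667, 0.0066, 0.2505]
tool_rot: [3.141, -0.149, -0.115]
force: [1.2, -0.3, 0.5]
grip_width: -0.0
finger_force: 0.0
[0.46668455 0.00661649 0.25049432] [ 3.14115119 -0.14890191 -0.11474956] [[ 0.    -0.961 -0.275  0.069]
 [ 1.    -0.     0.001 -0.001]
 [-0.001 -0.275  0.961 -0.124]
 [ 0.     0.     0.     1.   ]] 0.019
```

View pics/w1.png

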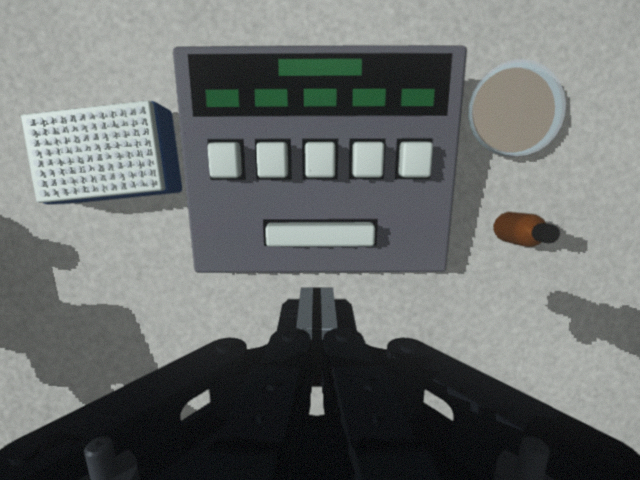

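The wrist view shows the bar at (320,234) and keys 1 to 5 at x = 224, 272, 320, 368 and 415, y ≈ 159. The tool is squared up to the panel and the closed tips are at (318,300). I'll measure the caps in tool axes.

```bash
cat > w.py <<'E'
from h import *
def tool_pts(f):
    g=cv2.cvtColor(f["pixels"],cv2.COLOR_RGB2HSV)
    m=((g[...,2]>150)&(g[...,1]<60)).astype(np.uint8); m[:, :190]=0; m[:,450:]=0; m[:125]=0; m[265:]=0
    c,l,st,ce=cv2.connectedComponentsWithStats(m,connectivity=4); k,d=K(f)
    for i in range(1,c):
        if st[i,4]<200: continue
        cn=max(cv2.findContours((l==i).astype(np.uint8),0,2)[0],key=len); r=cv2.minAreaRect(cn)
        zd=np.median(f["depth"][l==i])
        n=cv2.undistortPoints(np.array(r[0]).reshape(1,1,2),k,d)[0,0]
        t=f["hand_eye"]@np.r_[n[0]*zd,n[1]*zd,zd,1]
        print(np.round(r[0],1),np.round(r[1],1),"tool mm",np.round(t[:3]*1e3,1), "world",(W.apply(t[:3])+f["pos"]).round(4))
from scipy.spatial.transform import Rotation as R
f=dict(np.load("w1.npz")); W=R.from_euler('xyz',f["rot"]); tool_pts(f)
E
python3 w.py
```

```text
[414.9 158.8] [30.8 33.8] tool mm [ 51.   84.7 199.7] world [ 0.5365 -0.0868  0.0606]
[221.5 159.5] [33. 27.] tool mm [ 50.4 -82.  199.1] world [0.5549 0.0789 0.061 ]
[270.5 159. ] [32. 27.] tool mm [ 50.7 -39.8 199.2] world [0.5504 0.0369 0.061 ]
[319. 159.] [32. 28.] tool mm [ 50.7   2.  199. ] world [ 0.5456 -0.0045  0.0613]
[367.5 159. ] [32. 29.] tool mm [ 50.7  43.7 199.4] world [ 0.5409 -0.046   0.0609]
[319.5 235. ] [ 20. 107.] tool mm [-16.9   2.5 199.2] world [0.4791 0.0025 0.051 ]
```

```bash
python3 -m crank '0 -0.017 0.002 0.02 0 0 0;0 0 0 0.025 0 0 0;0 0 0 0.03 0 0 0;0 0 0 0.03 0 0 0;0 0 0 0.025 0 0 0;0 0 0 0.02 0 0 0;0 0 0 0.015 0 0 0;0 0 0 0 0 0 0'
python3 - <<'E'
from h import *
s=telemetry.observe(); print(s["position"],s["force"])
f=grab_frame("side"); im=cv2.resize(f["pixels"][200:380,200:420],None,fx=3,fy=3); cv2.imwrite("pics/s2.png",im[:,:,::-1])
s=telemetry.observe(); print(s["position"],s["force"])
E
```

```text
clock: 3.48
position: [0.4744, 0.0035, 0.0818]
tool_rot: [3.14, -0.145, -0.115]
force: [-1.3, -0.4, -1.3]
grip_width: -0.0003
finger_force: 0.0
[0.4743697  0.00352164 0.08176999] [-1.2814559  -0.38651824 -1.29657974]
[0.47454379 0.00361964 0.08323878] [-8.34632084e-01  8.26280253e-04  1.02311541e-01]
```

View pics/s2.png

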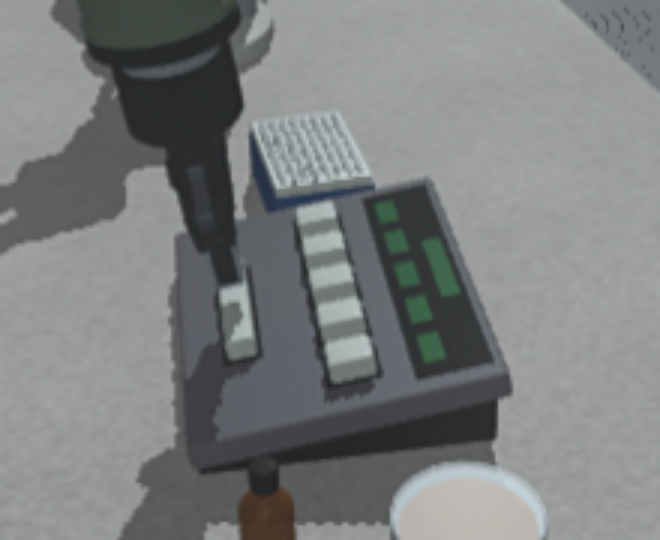

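The tips are over the bar at crop pixel (230,280), about 14 mm above it. I'll approach slowly and watch the force.

```bash
python3 -m crank '0 0 0 0.003 0 0 0;0 0 0 0.003 0 0 0;0 0 0 0.003 0 0 0;0 0 0 0.002 0 0 0;0 0 0 0.001 0 0 0;0 0 0 0 0 0 0;0 0 0 0 0 0 0;0 0 0 0 0 0 0'
python3 -m crank '0 0 0 0.001 0 0 0;0 0 0 0.001 0 0 0;0 0 0 0 0 0 0;0 0 0 0 0 0 0;0 0 0 0 0 0 0;0 0 0 0 0 0 0;0 0 0 0 0 0 0;0 0 0 0 0 0 0'
python3 -m crank '0 0 0 0.001 0 0 0;0 0 0 0.001 0 0 0;0 0 0 0 0 0 0;0 0 0 0 0 0 0;0 0 0 0 0 0 0;0 0 0 0 0 0 0;0 0 0 0 0 0 0;0 0 0 0 0 0 0'
```

```text
clock: 4.2
position: [0.4766, 0.0036, 0.0729]
tool_rot: [-3.141, -0.15, -0.115]
force: [-0.4, 0.4, 0.1]
grip_width: 0.0001
finger_force: 0.0
clock: 4.87
position: [0.4769, 0.0035, 0.0708]
tool_rot: [-3.142, -0.15, -0.115]
force: [-1.1, -0.1, 0.5]
grip_width: -0.0002
finger_force: 0.0
clock: 5.53
position: [0.4772, 0.0034, 0.0688]
tool_rot: [-3.142, -0.15, -0.115]
force: [0.5, -0.1, 1.8]
grip_width: 0.0
finger_force: 0.8
```

```bash
python3 -m crank '0 0 0 0.001 0 0 0;0 0 0 0.001 0 0 0;0 0 0 0.001 0 0 0;0 0 0 0 0 0 0;0 0 0 0 0 0 0;0 0 0 0 0 0 0;0 0 0 0 0 0 0;0 0 0 0 0 0 0'
python3 -m crank '0 0 0 0.001 0 0 0;0 0 0 0.001 0 0 0;0 0 0 0 0 0 0;0 0 0 0 0 0 0;0 0 0 0 0 0 0;0 0 0 0 0 0 0;0 0 0 0 0 0 0;0 0 0 0 0 0 0'
```

```text
clock: 6.2
position: [0.4776, 0.0034, 0.0659]
tool_rot: [-3.142, -0.15, -0.115]
force: [0.3, -0.6, 3.5]
grip_width: -0.0
finger_force: 1.8
clock: 6.87
position: [0.4779, 0.0034, 0.0638]
tool_rot: [-3.142, -0.15, -0.115]
force: [1.0, 0.3, 5.2]
grip_width: 0.0004
finger_force: 2.5
```

The bar pushes back with 5.2 N, about 6 mm of travel, so it has registered. Next I'll lift 25 mm and move to the far-left key.

```bash
python3 -m crank '0 0 0 -0.005 0 0 0;0 0 0 -0.01 0 0 0;0 0 0 -0.01 0 0 0;0 0 0 0 0 0 0;0 0.017 -0.021 0 0 0 0;0 0.017 -0.021 0 0 0 0;0 0.017 -0.021 0 0 0 0;0 0.017 -0.021 0 0 0 0'
python3 -m crank '0 0 0 0 0 0 0;0 0 0 0.004 0 0 0;0 0 0 0.004 0 0 0;0 0 0 0.004 0 0 0;0 0 0 0.003 0 0 0;0 0 0 0.001 0 0 0;0 0 0 0 0 0 0;0 0 0 0 0 0 0'
python3 - <<'E'
from h import *
s=telemetry.observe(); f=grab_frame("wrist"); save(f,"pics/w2.png"); print(s["position"],s["tool_rot"],s["force"])
E
```

```text
clock: 7.53
position: [0.5511, 0.0804, 0.0987]
tool_rot: [3.141, -0.15, -0.115]
force: [0.8, -1.0, 0.6]
grip_width: 0.0
finger_force: 0.0
clock: 8.2
position: [0.5529, 0.079, 0.0829]
tool_rot: [3.142, -0.15, -0.116]
force: [-1.1, -0.6, 0.7]
grip_width: -0.0002
finger_force: 0.0
[0.55287848 0.07904225 0.08286692] [ 3.14151371 -0.1498977  -0.11552127] [-1.09985036 -0.56755582  0.66816011]
```

View pics/w2.png

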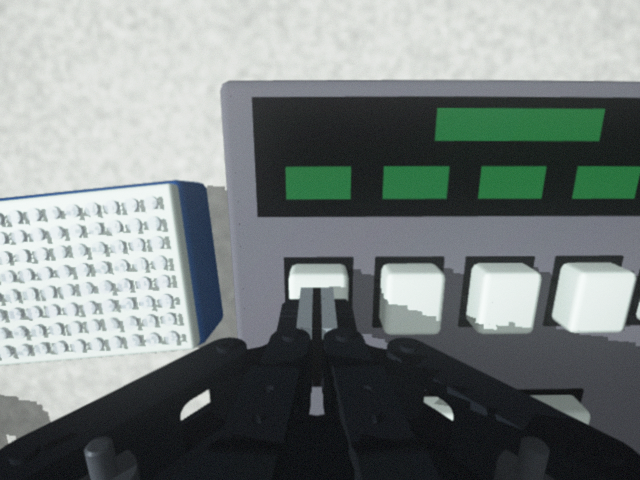

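The tips at (318,300) are centred over key 1 at (318,285), clear of key 2 at (412,298). The same depth as the bar is 9 mm further on, so I'll press that far.

```bash
python3 -m crank '0 0 0 0.002 0 0 0;0 0 0 0.002 0 0 0;0 0 0 0.002 0 0 0;0 0 0 0.001 0 0 0;0 0 0 0.001 0 0 0;0 0 0 0 0 0 0;0 0 0 0 0 0 0;0 0 0 0 0 0 0'
python3 -m crank '0 0 0 0.001 0 0 0;0 0 0 0 0 0 0;0 0 0 0 0 0 0;0 0 0 0 0 0 0;0 0 0 0 0 0 0;0 0 0 0 0 0 0;0 0 0 0 0 0 0;0 0 0 0 0 0 0'
```

```text
clock: 8.92
position: [0.5543, 0.0791, 0.0751]
tool_rot: [-3.142, -0.15, -0.115]
force: [1.3, -1.2, 4.2]
grip_width: 0.0003
finger_force: 2.2
clock: 9.58
position: [0.5545, 0.0791, 0.0741]
tool_rot: [-3.141, -0.15, -0.115]
force: [0.6, -0.8, 6.2]
grip_width: 0.0
finger_force: 2.5
```

Key 1 reads about 5 to 6 N, so it has registered. I'll lift and move 126 mm right to key 4.

```bash
python3 -m crank '0 0 0 -0.005 0 0 0;0 0 0 -0.01 0 0 0;0 0 0 -0.01 0 0 0;0 0 0 0 0 0 0;0 0 0.03 0 0 0 0;0 0 0.032 0 0 0 0;0 0 0.032 0 0 0 0;0 0 0.032 0 0 0 0'
python3 -m crank '0 0 0 0 0 0 0;0 0 0 0.004 0 0 0;0 0 0 0.004 0 0 0;0 0 0 0.004 0 0 0;0 0 0 0.003 0 0 0;0 0 0 0.001 0 0 0;0 0 0 0 0 0 0;0 0 0 0 0 0 0'
python3 - <<'E'
from h import *
s=telemetry.observe(); f=grab_frame("wrist"); save(f,"pics/w3.png"); print(s["position"],s["tool_rot"],s["force"])
E
```

```text
clock: 10.25
position: [0.5356, -0.0468, 0.0991]
tool_rot: [3.141, -0.15, -0.115]
force: [1.4, -0.1, 0.1]
grip_width: 0.0001
finger_force: 0.0
clock: 10.92
position: [0.5385, -0.0454, 0.0828]
tool_rot: [-3.142, -0.15, -0.114]
force: [-0.4, 0.6, 0.5]
grip_width: -0.0002
finger_force: 0.0
[ 0.53850896 -0.04544014  0.08282877] [-3.1415609  -0.14986239 -0.11446738] [-0.37802356  0.62865473  0.53236061]
```

View pics/w3.png

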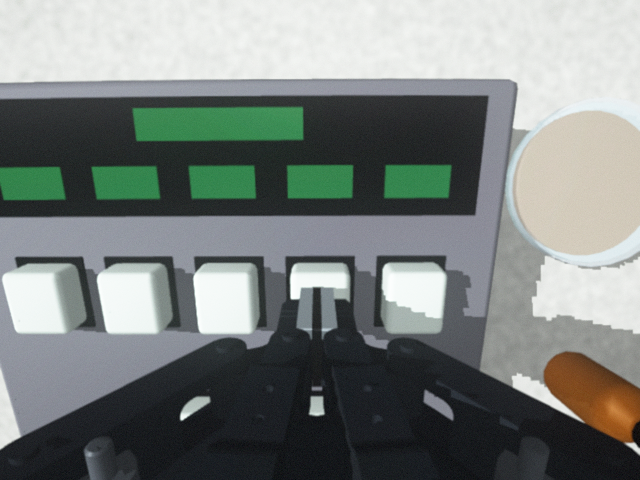

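The tips are centred over key 4 at (320,285), with key 5 to the right at (413,298). The counter hasn't shifted and keys 1 to 3 are up.

```bash
python3 -m crank '0 0 0 0.002 0 0 0;0 0 0 0.002 0 0 0;0 0 0 0.002 0 0 0;0 0 0 0.002 0 0 0;0 0 0 0.001 0 0 0;0 0 0 0 0 0 0;0 0 0 0 0 0 0;0 0 0 0 0 0 0'
python3 -c "
from h import *
s=telemetry.observe(); print(s['force'],s['position'])"
```

```text
clock: 11.63
position: [0.54, -0.0461, 0.0742]
tool_rot: [-3.141, -0.15, -0.115]
force: [0.5, -0.3, 5.3]
grip_width: 0.0002
finger_force: 2.5
[ 0.51771466 -0.32488565  5.3416318 ] [ 0.54000604 -0.04606465  0.07415319]
```

Key 4 has registered at 5.3 N. Next is the middle key, 42 mm to the left. After that I'll lift well clear.

```bash
python3 -m crank '0 0 0 -0.005 0 0 0;0 0 0 -0.01 0 0 0;0 0 0 -0.01 0 0 0;0 0 0 0 0 0 0;0 0 -0.021 0 0 0 0;0 0 -0.021 0 0 0 0;0 0 0 0 0 0 0;0 0 0 0 0 0 0'
python3 -m crank '0 0 0 0.004 0 0 0;0 0 0 0.004 0 0 0;0 0 0 0.004 0 0 0;0 0 0 0.003 0 0 0;0 0 0 0.001 0 0 0;0 0 0 0 0 0 0;0 0 0 0 0 0 0;0 0 0 0 0 0 0'
python3 -m crank '0 0 0 0.002 0 0 0;0 0 0 0.002 0 0 0;0 0 0 0.002 0 0 0;0 0 0 0.002 0 0 0;0 0 0 0.001 0 0 0;0 0 0 0 0 0 0;0 0 0 0 0 0 0;0 0 0 0 0 0 0'
```

```text
clock: 12.3
position: [0.541, -0.003, 0.099]
tool_rot: [-3.141, -0.15, -0.113]
force: [-1.2, -0.6, -0.1]
grip_width: 0.0
finger_force: 0.0
clock: 12.97
position: [0.5434, -0.0043, 0.083]
tool_rot: [-3.142, -0.15, -0.115]
force: [-0.1, 0.0, 0.2]
grip_width: -0.0001
finger_force: 0.0
clock: 13.63
position: [0.5449, -0.0044, 0.0742]
tool_rot: [-3.142, -0.15, -0.115]
force: [0.0, -0.3, 5.8]
grip_width: -0.0002
finger_force: 2.5
```

```bash
python3 -m crank '0 0 0 -0.005 0 0 0;0 0 0 -0.01 0 0 0;0 0 0 -0.02 0 0 0;0 0 0 -0.03 0 0 0;0 -0.01 0 -0.03 0 0 0;0 -0.02 0 -0.03 0 0 0;0 -0.02 0 -0.02 0 0 0;0 -0.02 0 -0.01 0 0 0'
python3 -m crank '0 0 0 0 0 0 0;0 0 0 0 0 0 0;0 0 0 0 0 0 0;0 0 0 0 0 0 0;0 0 0 0 0 0 0;0 0 0 0 0 0 0;0 0 0 0 0 0 0;0 0 0 0 0 0 0'
python3 - <<'E'
import w
from h import *
s=telemetry.observe(); f=grab_frame("wrist"); save(f,"pics/w4.png"); f.update(pos=s["position"],rot=s["tool_rot"])
w.f=f; w.W=w.R.from_euler('xyz',f["rot"]); print("now"); w.tool_pts(f)
E
```

```text
clock: 14.3
position: [0.4519, 0.0064, 0.2195]
tool_rot: [3.142, -0.153, -0.115]
force: [1.8, -0.4, -1.0]
grip_width: -0.0
finger_force: 0.0
clock: 14.97
position: [0.4529, 0.0063, 0.2166]
tool_rot: [-3.142, -0.15, -0.115]
force: [0.3, 0.9, 0.5]
grip_width: -0.0
finger_force: 0.0
[414.9 158.8] [30.8 33.8] tool mm [ 51.   84.7 199.7] world [ 0.5365 -0.0868  0.0606]
[221.5 159.5] [33. 27.] tool mm [ 50.4 -82.  199.1] world [0.5549 0.0789 0.061 ]
[270.5 159. ] [32. 27.] tool mm [ 50.7 -39.8 199.2] world [0.5504 0.0369 0.061 ]
[319. 159.] [32. 28.] tool mm [ 50.7   2.  199. ] world [ 0.5456 -0.0045  0.0613]
[367.5 159. ] [32. 29.] tool mm [ 50.7  43.7 199.4] world [ 0.5409 -0.046   0.0609]
[319.5 235. ] [ 20. 107.] tool mm [-16.9   2.5 199.2] world [0.4791 0.0025 0.051 ]
now
[207.  140.5] [31. 32.] tool mm [ 66.5 -84.2 167.5] world [0.5527 0.0795 0.0609]
[262.  140.5] [31. 30.] tool mm [ 66.4 -42.  167.5] world [0.5478 0.0375 0.0608]
[317.  140.5] [31. 30.] tool mm [ 66.4   0.2 167.5] world [ 0.5429 -0.0043  0.0608]
[371. 140.] [30. 32.] tool mm [ 66.8  41.6 167.8] world [ 0.5386 -0.0455  0.0606]
[424.5 140. ] [30. 35.] tool mm [ 66.9  82.7 167.7] world [ 0.5339 -0.0863  0.0607]
[317.5 223. ] [ 22. 119.] tool mm [  1.6   0.6 167.6] world [0.4792 0.0026 0.051 ]
```

View pics/w4.png

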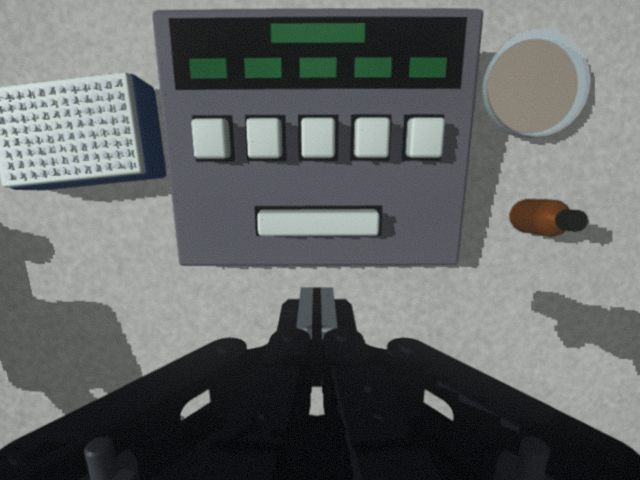

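All five keys (y ≈ 138) and the bar at (318,222) are back up. The counter, dish and bottle haven't moved, and the arm is clear. The 2.5 mm shift in the keys' x comes from my crop cutting off their far edges; the bar reads the same as before.

```bash
python3 -c "
from workcell import bot
print(bot.job_done())"
```

```text
the job is handed in; nothing more can be done
None
```

The job is handed in: I tapped the zero bar, then the far-left, second-from-right and middle keys in that order, each to about 5–6 N (about 6 mm of travel, past the 3 mm needed); all sprang back, the other two keys weren't pressed, and the last picture showed nothing on the bench disturbed.

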